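# Fill the pocket board with bearing balls and tip the spare one back

### The arm

A 7-joint arm with a two-finger parallel gripper is mounted at the origin on the work surface. World frame = base frame: x ahead of the robot, y to its left, z up, the work surface at z = 0. Lengths are in m, angles in rad, forces in N, time in s.
With the tool pointing down it reaches from about 0.4 to 0.85 m from the base axis. Payload 4.5 kg.
Tool frame: the origin (TCP) lies midway between the tips of the shut fingers; the grasp point (between the pads) lies 19 mm behind it; z points along the fingers, y is the line along which they close (so a half turn about z gives the same grasp; the last joint's range is limited). The gripper opens to 88 mm and grips with 3 to 60 N. Pads are 18 mm wide; open, the fingers measure 123 mm over their backs; the gripper's body (75 mm by 187 mm) begins 45 mm behind the grasp point.
Start: joints at [1.365, 0.689, -0.195, 1.565, 0.157, 0.902, -0.215], TCP at [0.148, -0.607, 0.239] pointing down, gripper open.
Joint ranges: [-3.01, 3.01], [-0.46, 2.08], [-1.47, 1.51], [0.13, 2.56], [-1, 4.14], [0.04, 2.09], [-2.66, 2.66]. Speed limits (rad/s): [2.57, 2.57, 3.14, 3.14, 3.14, 3.14, 3.14].

### API

Orientations are given as a unit quaternion [x, y, z, w].
In Python, from plant import r gives the robot as it stands.
- The arm moves only by the tool carry_out, never from a script. Its argument "plan" is a list of rows, each an object with "rot": the turn, a rotation vector about the tool's x, y, z in rad, a list of three; "xyz": the shift along the tool's x, y, z in m, a list of three; "grip": the closure in counts, from 0 (fully open) to 255 (shut). In form: [{"rot": [wx, wy, wz], "xyz": [dx, dy, dz], "grip": grip}, ...]. A call has 1 to 8 rows; each row is the pose to reach, as a shift and turn from the pose commanded when the call began, along the tool's axes at that moment; what a row does not reach only later rows make up. A row lasts 1/12 s, in which the tool goes at most 41.7 mm and 7.16 degrees, less where a joint would pass 70% of its speed; a pose out of reach is approached as far as the arm can. A call with a gripper value outside its range is refused whole. The fingers move at their own pace and stop on an object; "squeeze" is the grip in N (left out, the last holds). Time passes only in rows, so rows that repeat a pose let the fingers close. It gives the time, the measured TCP pose, the force, the opening and the grip force at its end, in the units of the state.
- r.get_state(): the state, without advancing time (a new reading comes with each control period).
- r.snapshot(name): name is "scene" or "top" or "wrist"; returns the picture (480x640x3 uint8, red, green, blue); there is no depth.
- r.camera_params(name): a dict with "fx", "fy", "cx", "cy" (pixels), "position" and "attitude" of the camera in the world; the wrist camera has in their place "hand_eye" (4x4, takes a point from camera to tool coordinates, whose origin is the TCP and whose axes are the flange's). Camera axes: x right, y down, z forward; pixel columns grow to the right and rows downward; lengths in m; the calibration is good to about 2 mm. The wrist camera is an equidistant fisheye: a pixel r from the principal point sees the ray r / f radians off the axis. A picture is of the moment at which its call begins: read the wrist's pose just before it. camera_params takes no time and is no camera call.
- r.finish_job(): hands the job in; it is judged then, once.
The state is a dict: "clock": time; "q": joint angles; "qd": joint speeds; "joint_torque": joint torques, N m; "tool_pos": TCP position; "eef_rot": TCP orientation; "contact_force": force on the tool from outside, world axes, zero at the start; "moment": the same for the moment, N m; "opening": opening from 0.0 (shut) to 1.0 (fully open); "finger_force": force on a finger pad.
Only numpy, scipy, OpenCV 4.12 (cv2) and the standard library are available. Lean on these libraries where they do the work, as an engineer would, in place of code of your own. Each camera call takes 0.05 s, during which the arm holds its last target. There are 200 camera calls.

### The job

On the model-car bench, use the rocking counting board that holds the three steel balls: press down the tab at its pocket end so the balls roll out of the channel and one drops into each of the two pockets, then press down the tab at its channel end so that the spare ball runs back into the channel. Leave the board tipped to the channel side, with both pockets filled.

Things in the scene. Friction and masses are not known exactly. Their poses are not given: they have to be found in the camera images.
- board (a joint): Hinge of the counting board, rad: 0 level, positive tips the pocket end down, negative the channel end; solid stops at -0.30 and +0.30. Starts near -0.30. Stiff: about 2 N on a tab moves it, and it stays where it is left. Near +0.30 the balls roll to the pocket end within 1 s; near -0.30 the spare rolls back within 1 s.
- board_deck (a point): Middle of the plywood counting board (214 mm along y, 68 wide), on its hinge axis (x) at deck level, 60 mm above the table; tilts with it. Two pockets, 22 (x) x 20 mm, 12 deep, centred at x +-19, y +48. Channel y -28 to -58, 60 wide, sloping 9 degrees down to the end wall. Walls 16 mm high. Stand 116 x 110 mm. An empty board without pockets, 155-175 mm away towards +x, is not used.
- pocket_tab (a point): Centre of the upper face of the flat press tab beyond the end wall at the pocket end: 90 mm from the hinge axis (+y of board_deck), level with the deck, tilts with the board. The tab is 56 mm wide, from 62 to 107 mm from the axis, 6 mm thick. 87 mm above the table when fully up, 33 mm when fully down. Press with closed fingers.
- channel_tab (a point): The same press tab at the other, channel end: 90 mm from the hinge axis towards -y of board_deck. 33 mm above the table at the start, 87 mm when the pocket end is fully down. A model car, a screwdriver and a dish of wheels lie to the sides of the board and have no part in the job.
- ball_1: Plain steel bearing ball, 18 mm diameter, 24 g, one of three alike; origin at its centre. It starts in the channel of the counting board. Seated in a pocket its centre lies 3 mm below the deck surface; on the deck 9 mm above. Any ball may fill any pocket.
- ball_2: Plain steel bearing ball, 18 mm diameter, 24 g, one of three alike; origin at its centre. It starts in the channel of the counting board. Seated in a pocket its centre lies 3 mm below the deck surface; on the deck 9 mm above. Any ball may fill any pocket.
- ball_3: Plain steel bearing ball, 18 mm diameter, 24 g, one of three alike; origin at its centre. It starts in the channel of the counting board. Seated in a pocket its centre lies 3 mm below the deck surface; on the deck 9 mm above. Any ball may fill any pocket.

How it is judged:
By the outcome, as a careful person would: the job done as asked, in the order asked, and still so for the second after the job is handed in, with the robot touching nothing.
It also fails if it takes over 40 s, if anything falls off the work surface, if the arm or the gripper's body presses on something with over 40 N, if the wrist force passes 120 N, or if a joint passes its speed limit or range.

## Working session

There is one attempt and no reset: what is moved stays moved. The work goes in short steps, Python scripts to look and compute and a tool call to move; the robot and the scene stay as the last step left them, time stands still between calls to the robot, and variables do not carry over. Pictures are saved under pics/ and viewed, at most 10 in all, crops included, and the job is handed in when it is done.

Besides the shell and the picture viewer there is one more tool, called in YAML: its name, and indented under it one key for each argument. carry_out: Moves the arm, as the interface text tells. Its arguments: {"type":"object","properties":{"plan":{"type":"array"},"squeeze":{"type":"number"}},"required":["plan"]}

```bash
mkdir -p pics; python3 - <<'E'
from plant import r
import cv2
for n in("top","scene"):
    cv2.imwrite(f"pics/{n}1.png",cv2.cvtColor(r.snapshot(n),cv2.COLOR_RGB2BGR)); print(r.camera_params(n))
s=r.get_state();print(s["clock"],s["tool_pos"],s["eef_rot"],s["opening"])
E
```

```text
{'fx': 623.5574939485477, 'fy': 623.5574939485477, 'cx': 334.9877324642944, 'cy': 244.1257698047171, 'position': array([0.44591882, 0.05294059, 0.82736978]), 'attitude': array([-0.70412141,  0.70785813, -0.03795498,  0.04134409])}
{'fx': 535.6892364801661, 'fy': 535.6892364801661, 'cx': 318.2992637488873, 'cy': 233.4167153502887, 'position': array([0.83923198, 0.32250748, 0.61584674]), 'attitude': array([ 0.38320128,  0.86867585, -0.28891335, -0.12283371])}
0.1 [ 0.14827033 -0.60658906  0.2379953 ] [ 9.92816590e-01  1.19643458e-01 -1.46098852e-04 -7.99719208e-04] 0.9996178102883468
```

View pics/top1.png

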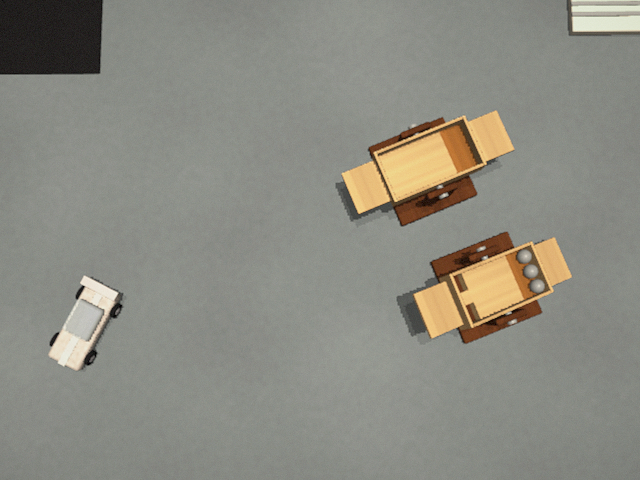

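View pics/scene1.png

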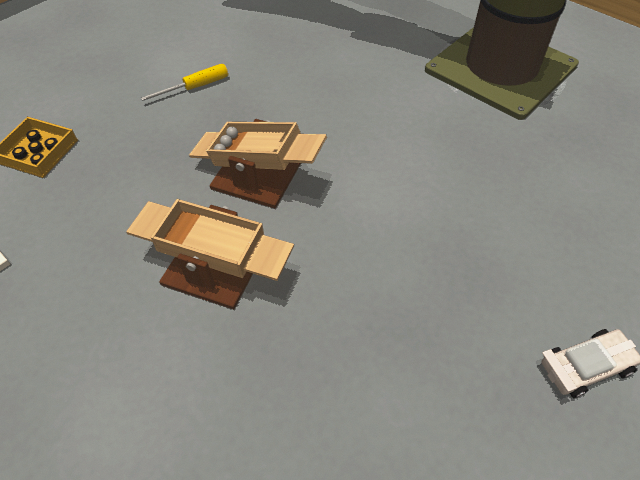

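The top view shows the used board with balls at (525–538, 256–286). Its pocket tab is near (440,309) and its channel tab near (556,261). I'll enlarge it for the corners.

```bash
python3 - <<'E'
import cv2
i=cv2.imread("pics/top1.png")[220:355,395:590]
cv2.imwrite("pics/c1.png",cv2.resize(i,None,fx=4,fy=4,interpolation=cv2.INTER_CUBIC))
E
```

```text
(no output)
```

View pics/c1.png

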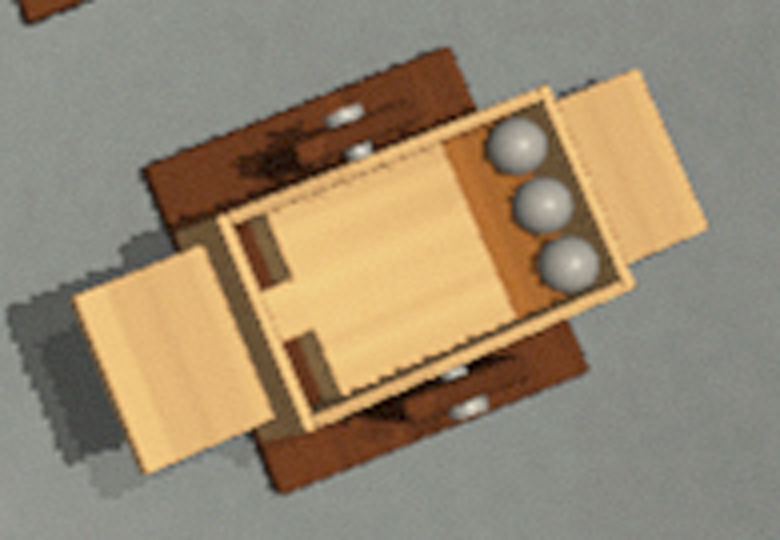

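The crop shows the pocket tab's outer corners at (75,298) and (147,473) and its inner corners at (205,247) and (273,417). The channel tab's outer corners are at (638,70) and (708,228).

```bash
cat > h.py <<'E'
import numpy as np
from plant import r
from scipy.spatial.transform import Rotation as R
def ray(n,uv,z):
    p=r.camera_params(n); d=R.from_quat(p["attitude"]).apply([(uv[0]-p["cx"])/p["fx"],(uv[1]-p["cy"])/p["fy"],1]); c=p["position"]
    return c+d*(z-c[2])/d[2]
E
python3 - <<'E'
from h import *
c=lambda u,v:(u/4+395,v/4+220)
zo=lambda d,s:.06+s*d*np.sin(.3)
P=[ray("top",c(*p),zo(d,s)) for p,d,s in [((75,298),.107,1),((147,473),.107,1),((205,247),.069,1),((273,417),.069,1),((638,70),.107,-1),((708,228),.107,-1)]]
for p in P:print(p.round(4))
a,b,e,f,g,h=P
print("widths",np.linalg.norm(a-b),np.linalg.norm(g-h),"len",np.linalg.norm(((a+b)-(g+h))[:2]/2),2*.107*np.cos(.3))
m=(a+b)/2;n=(g+h)/2;deck=(m+n)/2;u=(m-n)[:2];u/=np.linalg.norm(u)
print("deck",deck,"u",u,"yaw",np.arctan2(u[1],u[0]),np.arctan2(*(a-b)[:2][::-1]))
s=r.get_state();M=R.from_quat(s["eef_rot"]);print(M.as_matrix().round(3))
for k in(.09,-.09):
    t=np.r_[deck[:2]+u*k*.975,.06+k*.2955];print(t,M.inv().apply(t-s["tool_pos"]))
# horizontal tool rot: tool y yaw
E
```

```text
[ 0.4687 -0.0361  0.0916]
[ 0.4177 -0.0561  0.0916]
[ 0.4841 -0.0766  0.0804]
[ 0.4335 -0.0955  0.0804]
[ 0.543  -0.2264  0.0284]
[ 0.4919 -0.2465  0.0284]
widths 0.054789476483648056 0.05484264153490025 len 0.2043283446820834 0.20444200867287968
deck [ 0.48032915 -0.14124151  0.06      ] u [-0.36341291  0.93162817] yaw 1.9427249976588516 0.3738999426536307
[[ 0.971  0.238 -0.   ]
 [ 0.238 -0.971  0.002]
 [-0.    -0.002 -1.   ]]
[ 0.44843967 -0.05949114  0.086595  ] [ 0.42156379 -0.45987802  0.15210522]
[ 0.51221863 -0.22299189  0.033405  ] [ 0.44467948 -0.28582021  0.20501053]
```

Board geometry checks out: tab width 55 mm, length 204.3 against an expected 204.4 mm. I'll move to hover over the pocket tab with the closing axis along the hinge and the fingers shut.

carry_out:
  plan:
    - {"rot":[0,0,-0.12],"xyz":[0.03,-0.033,0.01],"grip":255}
    - {"rot":[0,0,-0.24],"xyz":[0.06,-0.066,0.02],"grip":255}
    - {"rot":[0,0,-0.36],"xyz":[0.09,-0.098,0.02],"grip":255}
    - {"rot":[0,0,-0.48],"xyz":[0.12,-0.131,0.02],"grip":255}
    - {"rot":[0,0,-0.6],"xyz":[0.15,-0.164,0.02],"grip":255}
    - {"rot":[0,0,-0.72],"xyz":[0.18,-0.197,0.02],"grip":255}
    - {"rot":[0,0,-0.84],"xyz":[0.21,-0.23,0.02],"grip":255}
    - {"rot":[0,0,-0.96],"xyz":[0.24,-0.262,0.02],"grip":255}

```text
clock: 0.77
tool_pos: [0.3079, -0.3148, 0.2187]
eef_rot: [0.824, 0.567, -0.0, -0.0]
contact_force: [1.1, -0.1, 0.2]
opening: 0.419
finger_force: 0.0
```

```bash
cat >> h.py <<'E'
def to(t):
    s=r.get_state();M=R.from_quat(s["eef_rot"])
    G=R.from_matrix(np.array([[-.3634,.9316,0],[.9316,.3634,0],[0,0,-1.]]).T)
    G=R.from_matrix(np.array([[-.3634,.9316,0],[.9316,.3634,0],[0,0,-1.]]))
    print("t",s["clock"],"pos",s["tool_pos"].round(4),"rot",(M.inv()*G).as_rotvec().round(4),"xyz",M.inv().apply(np.array(t)-s["tool_pos"]).round(4),"F",s["contact_force"].round(1),"q",s["q"].round(2))
def bp(h,z): return np.r_[.48033-.3634*h,-.14124+.9316*h,z]
E
python3 -c "
from h import *
to(bp(.088,.12))"
```

```text
t 0.7667 pos [ 0.3079 -0.3148  0.2187] rot [-3.000e-04 -1.000e-04 -7.375e-01] xyz [0.2888 0.0399 0.0987] F [ 1.1 -0.1  0.2] q [ 0.98  0.51 -0.43  2.11  0.38  0.59 -0.09]
```

carry_out:
  plan:
    - {"rot":[0,0,-0.11],"xyz":[0.035,0.005,0.0],"grip":255}
    - {"rot":[0,0,-0.22],"xyz":[0.07,0.01,0.0],"grip":255}
    - {"rot":[0,0,-0.33],"xyz":[0.11,0.015,0.01],"grip":255}
    - {"rot":[0,0,-0.44],"xyz":[0.15,0.02,0.03],"grip":255}
    - {"rot":[0,0,-0.55],"xyz":[0.19,0.026,0.05],"grip":255}
    - {"rot":[0,0,-0.66],"xyz":[0.23,0.032,0.07],"grip":255}
    - {"rot":[0,0,-0.737],"xyz":[0.265,0.037,0.085],"grip":255}
    - {"rot":[0,0,-0.737],"xyz":[0.289,0.04,0.095],"grip":255}

```text
clock: 1.43
tool_pos: [0.4507, -0.0588, 0.1223]
eef_rot: [0.564, 0.826, 0.001, -0.001]
contact_force: [0.6, 0.1, -0.2]
opening: 0.0
finger_force: 0.0
```

```bash
python3 -c "
from h import *
import cv2
to(bp(.088,.034))
cv2.imwrite('pics/s2.png',cv2.cvtColor(r.snapshot('scene'),cv2.COLOR_RGB2BGR)[80:280,80:400].repeat(2,0).repeat(2,1))"
```

```text
t 1.4333 pos [ 0.4507 -0.0588  0.1223] rot [ 0.0003 -0.0015 -0.0005] xyz [ 0.0003 -0.0024  0.0883] F [ 0.6  0.1 -0.2] q [ 0.27  0.71 -0.39  2.16  0.71  0.39 -0.32]
```

View pics/s2.png

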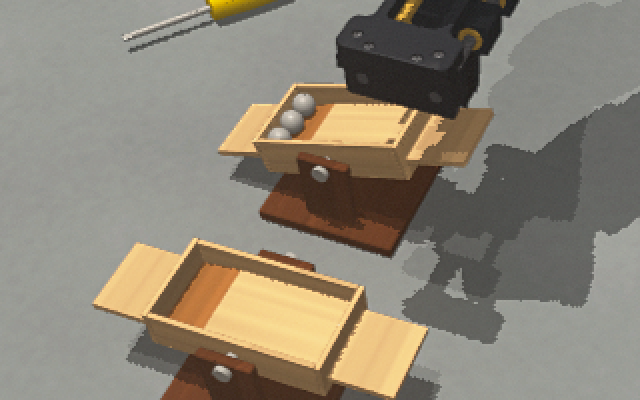

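The shut gripper is above the pocket tab at about (440,110), with the balls still in the channel at (290,115). Now I'll press.

carry_out:
  plan:
    - {"rot":[0,0,0],"xyz":[0,-0.002,0.012],"grip":255}
    - {"rot":[0,0,0],"xyz":[0,-0.002,0.024],"grip":255}
    - {"rot":[0,0,0],"xyz":[0,-0.002,0.032],"grip":255}
    - {"rot":[0,0,0],"xyz":[0,-0.002,0.037],"grip":255}
    - {"rot":[0,0,0],"xyz":[0,-0.002,0.042],"grip":255}
    - {"rot":[0,0,0],"xyz":[0,-0.002,0.047],"grip":255}
    - {"rot":[0,0,0],"xyz":[0,-0.002,0.052],"grip":255}
    - {"rot":[0,0,0],"xyz":[0,-0.002,0.057],"grip":255}

```text
clock: 2.15
tool_pos: [0.448, -0.0624, 0.0665]
eef_rot: [0.567, 0.824, 0.0, 0.0]
contact_force: [-1.3, 2.2, 2.2]
opening: 0.004
finger_force: 1.0
```

```bash
python3 -c "
from h import *
to(bp(.088,.034))"
```

```text
t 2.15 pos [ 0.448  -0.0624  0.0665] rot [ 0.0008 -0.0001 -0.006 ] xyz [0.0028 0.0014 0.0325] F [-1.3  2.2  2.2] q [ 0.16  0.81 -0.2   2.2   0.83  0.2  -0.43]
```

carry_out:
  plan:
    - {"rot":[0,0,0],"xyz":[0.001,0,0.005],"grip":255}
    - {"rot":[0,0,0],"xyz":[0.002,0,0.01],"grip":255}
    - {"rot":[0,0,0],"xyz":[0.002,0,0.015],"grip":255}
    - {"rot":[0,0,0],"xyz":[0.002,0,0.02],"grip":255}
    - {"rot":[0,0,0],"xyz":[0.002,0,0.024],"grip":255}
    - {"rot":[0,0,0],"xyz":[0.002,0,0.027],"grip":255}
    - {"rot":[0,0,0],"xyz":[0.002,0,0.03],"grip":255}
    - {"rot":[0,0,0],"xyz":[0.002,0,0.03],"grip":255}

```text
clock: 2.82
tool_pos: [0.4469, -0.0603, 0.0361]
eef_rot: [0.566, 0.824, -0.0, -0.0]
contact_force: [0.0, -0.5, 0.2]
opening: 0.007
finger_force: 0.2
```

```bash
python3 -c "
from h import *
import cv2
to(bp(.088,.034))
cv2.imwrite('pics/s3.png',cv2.cvtColor(r.snapshot('scene'),cv2.COLOR_RGB2BGR)[80:230,160:360].repeat(4,0).repeat(4,1))"
```

```text
t 2.8167 pos [ 0.4469 -0.0603  0.0361] rot [-0.0007 -0.0005 -0.0053] xyz [0.0005 0.0018 0.0021] F [ 0.  -0.5  0.2] q [ 0.08  0.88 -0.08  2.22  0.89  0.08 -0.49]
```

View pics/s3.png

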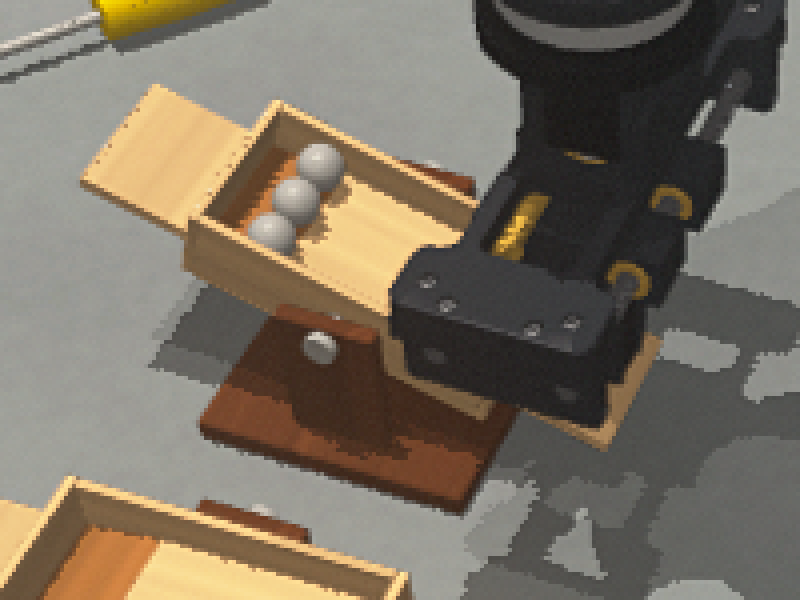

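The board is tipped to the pocket side and the balls, at (320,167), (296,200) and (272,235), are leaving the channel. I'll press gently to the stop and wait for them to roll.

carry_out:
  plan:
    - {"rot":[0,0,0],"xyz":[0,0.001,0.001],"grip":255}
    - {"rot":[0,0,0],"xyz":[0,0.001,0.002],"grip":255}
    - {"rot":[0,0,0],"xyz":[0,0.001,0.003],"grip":255}
    - {"rot":[0,0,0],"xyz":[0,0.001,0.003],"grip":255}
    - {"rot":[0,0,0],"xyz":[0,0.001,0.003],"grip":255}

```text
clock: 3.28
tool_pos: [0.4473, -0.0604, 0.0351]
eef_rot: [0.567, 0.824, -0.0, 0.0]
contact_force: [-3.9, 1.6, 19.3]
opening: 0.005
finger_force: 9.6
```

```bash
python3 -c "
from h import *
to(bp(.088,.032))"
```

```text
t 3.2833 pos [ 0.4473 -0.0604  0.0351] rot [-0.      0.0007 -0.0059] xyz [0.0007 0.0014 0.0031] F [-3.9  1.6 19.3] q [ 0.08  0.88 -0.08  2.22  0.9   0.08 -0.5 ]
```

It's at the stop. I'll hold there while the balls roll, then lift.

carry_out:
  plan:
    - {"rot":[0,0,0],"xyz":[0,0,0],"grip":255}
    - {"rot":[0,0,0],"xyz":[0,0,0],"grip":255}
    - {"rot":[0,0,0],"xyz":[0,0,0],"grip":255}
    - {"rot":[0,0,0],"xyz":[0,0,0],"grip":255}
    - {"rot":[0,0,0],"xyz":[0,0,0],"grip":255}
    - {"rot":[0,0,0],"xyz":[0,0,0],"grip":255}
    - {"rot":[0,0,0],"xyz":[0,0,0],"grip":255}
    - {"rot":[0,0,0],"xyz":[0,0,0],"grip":255}

```text
clock: 3.95
tool_pos: [0.4473, -0.0604, 0.0351]
eef_rot: [0.567, 0.824, -0.0, 0.0]
contact_force: [-3.3, 0.1, 20.6]
opening: 0.004
finger_force: 9.6
```

carry_out:
  plan:
    - {"rot":[0,0,0],"xyz":[0,0,-0.01],"grip":255}
    - {"rot":[0,0,0],"xyz":[0,0,-0.03],"grip":255}
    - {"rot":[0,0,0],"xyz":[0,0,-0.06],"grip":255}
    - {"rot":[0,0,0],"xyz":[0,0,-0.09],"grip":255}
    - {"rot":[0,0,0],"xyz":[0,0,-0.12],"grip":255}
    - {"rot":[0,0,0],"xyz":[0,0,-0.13],"grip":255}
    - {"rot":[0,0,0],"xyz":[0,0,-0.13],"grip":255}

```text
clock: 4.53
tool_pos: [0.4495, -0.0604, 0.166]
eef_rot: [0.567, 0.824, 0.002, 0.002]
contact_force: [0.4, -0.1, 0.6]
opening: 0.007
finger_force: 0.0
```

```bash
python3 -c "
from h import *
import cv2
to(bp(-.088,.12))
cv2.imwrite('pics/s4.png',cv2.cvtColor(r.snapshot('scene'),cv2.COLOR_RGB2BGR)[80:230,160:360].repeat(4,0).repeat(4,1))"
```

```text
t 4.5333 pos [ 0.4495 -0.0604  0.166 ] rot [ 0.0051  0.0017 -0.0069] xyz [-0.1745  0.0003  0.0463] F [ 0.4 -0.1  0.6] q [ 0.37  0.64 -0.52  2.14  0.65  0.52 -0.28]
```

View pics/s4.png

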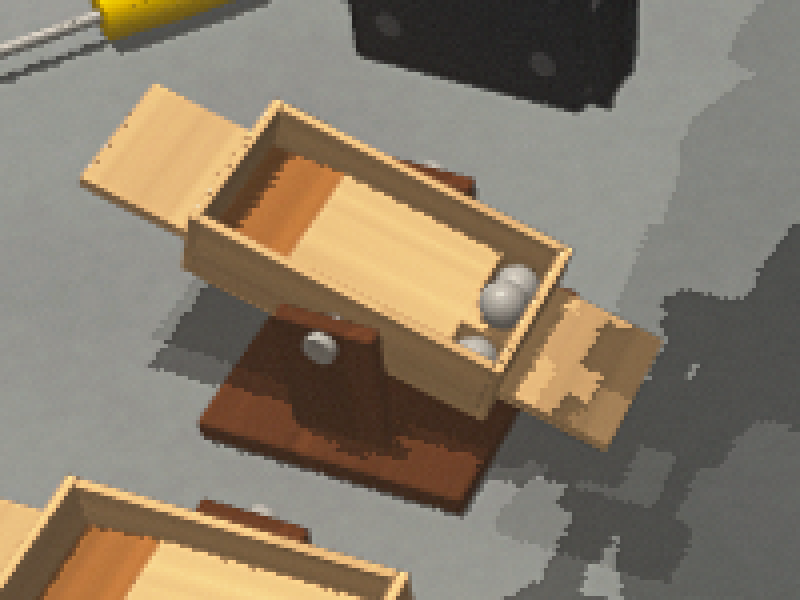

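```bash
python3 -c "
from h import *
import cv2
p=r.camera_params('scene');Q=R.from_quat(p['attitude']).inv()
c,s=np.cos(.3),np.sin(.3)
for n,x,y,z in [('far seat',-.019,.048,-.003),('far deck',-.019,.049,.009),('near seat',.019,.048,-.003),('near deck',.019,.049,.009),('mid deck',0,.049,.009)]:
    yy,zz=y*c+z*s,-y*s+z*c
    w=np.array([.48033+.9316*x-.3634*yy,-.14124+.3634*x+.9316*yy,.06+zz])
    d=Q.apply(w-p['position']);print(n,((d[0]/d[2]*p['fx']+p['cx']-160)*4).round(),((d[1]/d[2]*p['fy']+p['cy']-80)*4).round())
cv2.imwrite('pics/t5.png',cv2.resize(cv2.cvtColor(r.snapshot('top'),cv2.COLOR_RGB2BGR)[220:355,395:590],None,fx=4,fy=4))
"
```

```text
far seat 512.0 285.0
far deck 521.0 267.0
near seat 471.0 354.0
near deck 480.0 336.0
mid deck 501.0 301.0
```

carry_out:
  plan:
    - {"rot":[0,0,0],"xyz":[-0.025,0,0],"grip":255}
    - {"rot":[0,0,0],"xyz":[-0.055,0,0],"grip":255}
    - {"rot":[0,0,0],"xyz":[-0.085,0,0],"grip":255}
    - {"rot":[0,0,0],"xyz":[-0.115,0,0.01],"grip":255}
    - {"rot":[0,0,0],"xyz":[-0.145,0,0.02],"grip":255}
    - {"rot":[0,0,0],"xyz":[-0.17,0,0.03],"grip":255}
    - {"rot":[0,0,0],"xyz":[-0.175,0,0.04],"grip":255}
    - {"rot":[0,0,0],"xyz":[-0.175,0,0.046],"grip":255}

```text
clock: 5.3
tool_pos: [0.5094, -0.2252, 0.1147]
eef_rot: [0.568, 0.823, -0.001, -0.002]
contact_force: [0.7, 0.6, -0.4]
opening: 0.006
finger_force: 0.0
```

```bash
python3 -c "
from h import *
import cv2
to(bp(-.088,.034))
cv2.imwrite('pics/s5.png',cv2.cvtColor(r.snapshot('scene'),cv2.COLOR_RGB2BGR)[80:230,160:360].repeat(4,0).repeat(4,1))"
```

```text
t 5.3 pos [ 0.5094 -0.2252  0.1147] rot [-0.0033 -0.0015 -0.0092] xyz [0.0007 0.0037 0.0807] F [ 0.7  0.6 -0.4] q [ 0.64  0.83 -0.53  1.86  0.68  0.64  0.05]
```

View pics/s5.png

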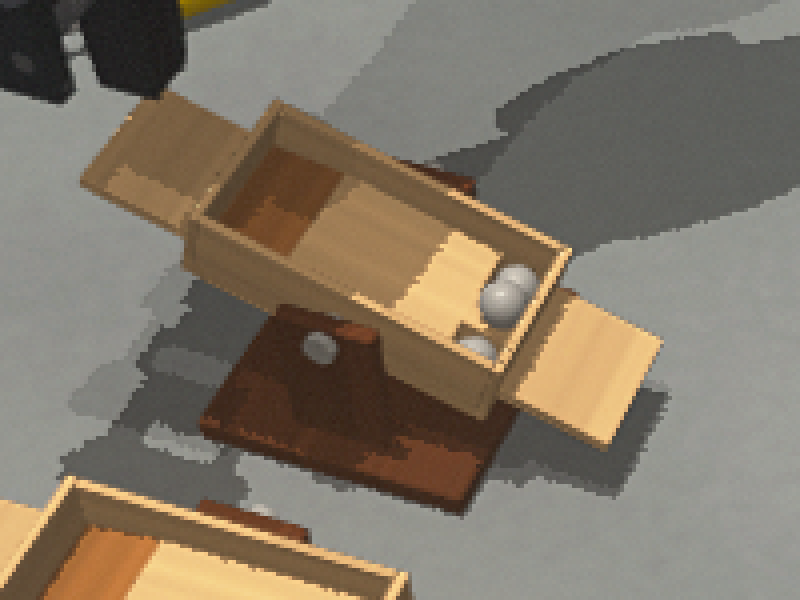

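Both pockets are filled: the balls at (476,350) and (516,285) match the projected seated positions. The spare is at the middle, (503,302). Now I'll press the channel tab.

carry_out:
  plan:
    - {"rot":[0,0,0],"xyz":[0,0.003,0.012],"grip":255}
    - {"rot":[0,0,0],"xyz":[0,0.003,0.022],"grip":255}
    - {"rot":[0,0,0],"xyz":[0,0.003,0.028],"grip":255}
    - {"rot":[0,0,0],"xyz":[0,0.003,0.033],"grip":255}
    - {"rot":[0,0,0],"xyz":[0,0.003,0.038],"grip":255}
    - {"rot":[0,0,0],"xyz":[0,0.003,0.043],"grip":255}
    - {"rot":[0,0,0],"xyz":[0,0.003,0.048],"grip":255}
    - {"rot":[0,0,0],"xyz":[0,0.003,0.053],"grip":255}

```text
clock: 6.02
tool_pos: [0.514, -0.2229, 0.0646]
eef_rot: [0.567, 0.824, 0.0, 0.001]
contact_force: [0.0, -0.8, 2.5]
opening: 0.008
finger_force: 1.0
```

```bash
python3 -c "
from h import *
to(bp(-.088,.034))"
```

```text
t 6.0167 pos [ 0.514  -0.2229  0.0646] rot [ 0.0008  0.001  -0.0062] xyz [ 0.0004 -0.0017  0.0306] F [ 0.  -0.8  2.5] q [ 0.6   0.9  -0.46  1.88  0.75  0.54 -0.01]
```

carry_out:
  plan:
    - {"rot":[0,0,0],"xyz":[0,-0.001,0.005],"grip":255}
    - {"rot":[0,0,0],"xyz":[0,-0.001,0.01],"grip":255}
    - {"rot":[0,0,0],"xyz":[0,-0.001,0.015],"grip":255}
    - {"rot":[0,0,0],"xyz":[0,-0.001,0.02],"grip":255}
    - {"rot":[0,0,0],"xyz":[0,-0.001,0.024],"grip":255}
    - {"rot":[0,0,0],"xyz":[0,-0.001,0.027],"grip":255}
    - {"rot":[0,0,0],"xyz":[0,-0.001,0.029],"grip":255}
    - {"rot":[0,0,0],"xyz":[0,-0.001,0.03],"grip":255}

```text
clock: 6.68
tool_pos: [0.512, -0.2227, 0.0357]
eef_rot: [0.567, 0.824, -0.001, -0.0]
contact_force: [-3.7, 2.2, 22.9]
opening: 0.01
finger_force: 10.4
```

```bash
python3 -c "
from h import *
to(bp(-.088,.034))"
```

```text
t 6.6833 pos [ 0.512  -0.2227  0.0357] rot [-0.0013  0.0003 -0.0057] xyz [-0.0006  0.0001  0.0017] F [-3.7  2.2 22.9] q [ 0.57  0.95 -0.42  1.89  0.79  0.48 -0.05]
```

It's at the stop (23 N). I'll hold for the spare to roll, then lift.

carry_out:
  plan:
    - {"rot":[0,0,0],"xyz":[0,0,0],"grip":255}
    - {"rot":[0,0,0],"xyz":[0,0,0],"grip":255}
    - {"rot":[0,0,0],"xyz":[0,0,0],"grip":255}
    - {"rot":[0,0,0],"xyz":[0,0,0],"grip":255}
    - {"rot":[0,0,0],"xyz":[0,0,0],"grip":255}
    - {"rot":[0,0,0],"xyz":[0,0,0],"grip":255}
    - {"rot":[0,0,0],"xyz":[0,0,0],"grip":255}
    - {"rot":[0,0,0],"xyz":[0,0,0],"grip":255}

```text
clock: 7.35
tool_pos: [0.512, -0.2228, 0.0359]
eef_rot: [0.567, 0.824, -0.001, -0.0]
contact_force: [-2.9, 2.4, 15.0]
opening: 0.004
finger_force: 6.6
```

carry_out:
  plan:
    - {"rot":[0,0,0],"xyz":[0,0,-0.01],"grip":255}
    - {"rot":[0,0,0],"xyz":[0,0,-0.03],"grip":255}
    - {"rot":[0,0,0],"xyz":[0,0,-0.06],"grip":255}
    - {"rot":[0,0,0],"xyz":[0,0,-0.09],"grip":255}
    - {"rot":[0,0,0],"xyz":[0,0,-0.12],"grip":255}
    - {"rot":[0,0,0],"xyz":[0,0,-0.13],"grip":255}
    - {"rot":[0,0,0],"xyz":[0,0,-0.13],"grip":255}
    - {"rot":[0,0,0],"xyz":[0,0,-0.13],"grip":255}

```text
clock: 8.02
tool_pos: [0.512, -0.2236, 0.1643]
eef_rot: [0.567, 0.824, -0.0, -0.0]
contact_force: [-0.7, -0.1, -1.0]
opening: 0.006
finger_force: 0.0
```

```bash
python3 -c "
from h import *
import cv2
to(bp(-.088,.12))
cv2.imwrite('pics/s6.png',cv2.cvtColor(r.snapshot('scene'),cv2.COLOR_RGB2BGR)[80:230,160:360].repeat(4,0).repeat(4,1))"
```

```text
t 8.0167 pos [ 0.512  -0.2236  0.1643] rot [-0.0008  0.0004 -0.0067] xyz [0.0002 0.0004 0.0443] F [-0.7 -0.1 -1. ] q [ 0.68  0.76 -0.6   1.83  0.61  0.74  0.11]
```

View pics/s6.png

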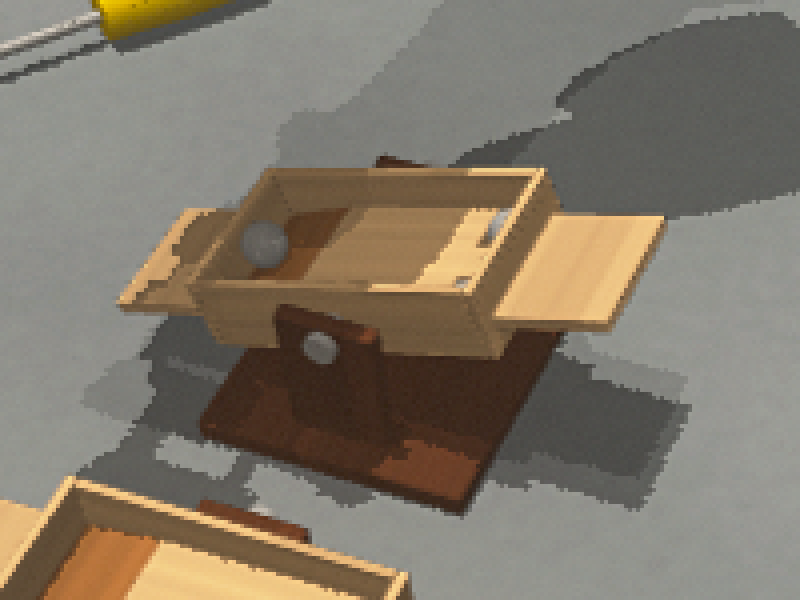

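The board is tipped to the channel side with the spare at (265,243) in the channel. The pocket balls are visible at (497,228) and (462,283), and the robot is clear. I'll hand it in.

```bash
python3 -c "
from plant import r
print(r.finish_job())"
```

```text
the job is handed in; nothing more can be done
None
```

The job is handed in: both pockets hold a ball, the spare is back in the channel, and the board is left tipped to the channel side; the clock was at about 8 s and no verdict came back.

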